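Clear the pallet slab and finish its pinwheel layer of tool cartons

TASK

First clear the slab: hang the ear defenders left on it over the middle of the steel rail, the band lying across the bar with one cup on each side. Then take the three cartons from the green mat and complete the bottom layer on the wooden pallet slab as a four-carton pinwheel, following on from the carton already lying there, which keeps its place: each carton tape side up along its own edge of the slab, its end up against the side of its neighbour, square to the slab and nowhere overhanging it, and set down without being dropped. Leave the tool holder, the setting gauge and the oil can where they stand.

Things in the scene. Friction and masses are not known exactly. Their poses are not given: they have to be found in the camera images.
- slab: small wooden pallet slab, fixed: deck 206 x 206 mm of five pale boards (along x) on three runners, deck top 50 mm above its origin at the centre of its underside; x, y along its edges, z up; may be turned any way. The finished pinwheel is 186 x 186 mm when tight, with an open square of 74 x 74 mm in its middle, so 20 mm are to spare each way
- place_1 (a point): point on the deck: centre of carton_1's place in the tight, centred pinwheel; slab x, y = (-65, -28) mm, carton length along slab y; not marked on the wood
- place_2 (a point): the same for the next place: slab (28, -65) mm, carton length along slab x; any loose carton may take it
- place_3 (a point): the same for the next place: slab (65, 28) mm, carton length along slab y; any loose carton may take it
- place_4 (a point): the same for the last place: slab (-28, 65) mm, carton length along slab x; any loose carton may take it
- carton_1: the carton already on the slab, lying within about 4 mm of its place: closed kraft carton of tools, 130 long (x) x 56 wide (y) x 52 mm high, pale tape along its top, white and blue labels on its long sides; 0.3 to 0.6 kg, firm enough to grip across its 56 mm width; origin at the centre of its underside, z up; the same after half a turn
- carton_2: loose, on the mat: closed kraft carton of tools, 130 long (x) x 56 wide (y) x 52 mm high, pale tape along its top, white and blue labels on its long sides; 0.3 to 0.6 kg, firm enough to grip across its 56 mm width; origin at the centre of its underside, z up; the same after half a turn
- carton_3: loose, on the mat: closed kraft carton of tools, 130 long (x) x 56 wide (y) x 52 mm high, pale tape along its top, white and blue labels on its long sides; 0.3 to 0.6 kg, firm enough to grip across its 56 mm width; origin at the centre of its underside, z up; the same after half a turn
- carton_4: loose, on the mat: closed kraft carton of tools, 130 long (x) x 56 wide (y) x 52 mm high, pale tape along its top, white and blue labels on its long sides; 0.3 to 0.6 kg, firm enough to grip across its 56 mm width; origin at the centre of its underside, z up; the same after half a turn
- mat: green bench mat, fixed, 370 (its x) x 210 (its y) x 4 mm thick; origin at the centre of its underside on the table; to the left or to the right of the slab, with the three cartons side by side on it, lying across it about 105 mm apart
- ear_defenders: ear defenders (0.24 kg) standing on their two red cups on the slab, a rigid headband arching over; origin midway between the cups, level with their undersides, z up. Arch in their y-z plane: 160 mm over the cups (y), 76 mm clear between the cushions; cups 58 mm wide (x), 84 mm high. Black padded crown at the top, 26 (x) x 56 (y) x 16 mm thick; pinch it across the 26 mm
- crown (a point): centre of the top face of the ear defenders' crown pad, 165 mm above their origin; the underside of the pad, which comes to rest on the bar, is 16 mm lower
- rail: fixed steel rail beside the slab, on the side away from the mat: a level bar 20 mm in diameter and 250 mm long, along its x axis, on two posts of 16 mm at x = -112 and +112 mm; origin on the table below the middle of the bar, top of the bar 190 mm above it
- bar_top (a point): top of the rail's bar at the middle of its length
- tool_holder: steel milling tool holder with a gold cutter in a white square foot, 80 x 80 mm, about 150 mm high in all, beyond the slab; origin at the centre of its underside; bystander
- setting_gauge: round aluminium setting gauge, 68 mm in diameter and 58 mm high, beyond the slab; origin at the centre of its underside; bystander
- oil_can: blue and yellow oil can, 52 mm in diameter and 105 mm high, beyond the far end of the rail; origin at the centre of its underside; bystander

How it is judged:
By the outcome, as a careful person would: the job done as asked, in the order asked, and still so for the second after the job is handed in, with the robot touching nothing.
It also fails if it takes over 72 s, if anything falls off the work surface, if the arm or the gripper's body presses on something with over 40 N, if the wrist force passes 120 N, or if a joint passes its speed limit or range.

ROBOT

A 6-joint arm with a two-finger parallel gripper is mounted at the origin on the work surface. World frame = base frame: x ahead of the robot, y to its left, z up, the work surface at z = 0. Lengths are in m, angles in rad, forces in N, time in s.
With the tool pointing down it reaches from about 0.275 to 0.85 m from the base axis. Payload 5.2 kg.
Tool frame: the origin (TCP) lies midway between the tips of the shut fingers; the grasp point (between the pads) lies r.grasp_offset behind it (r.grasp_offset is the distance from the TCP to the grasp point, in m); z points along the fingers, y is the line along which they close (so a half turn about z gives the same grasp; the last joint's range is limited). The gripper opens to 85 mm and grips with 20 to 120 N. Pads are 22 mm wide; open, the fingers measure 114 mm over their backs; the gripper's body (76 mm by 85 mm) begins 54 mm behind the grasp point. The pads swing forward as they close: fully open they stand 13 mm farther back than shut.
Start: joints at [-1.419, 0.259, 1.535, -0, 1.348, -0.203], TCP at [0.191, -0.516, 0.231] pointing down, gripper open.
Joint ranges: [-3.14, 3.14], [-0.91, 2.08], [0.19, 2.58], [-1.22, 4.36], [0.22, 2.71], [-3.12, 3.12]. Speed limits (rad/s): [2.57, 2.57, 3.14, 3.14, 3.14, 3.14].

INTERFACE

Orientations are given as a rotation vector (axis times angle).
In Python, from bench import r gives the robot as it stands.
- The arm moves only by the tool step_arm, never from a script. Its argument "plan" is a list that holds one entry, the list of rows, each a list of 4 numbers: the shift along the tool's x, y, z as a fraction of full scale, then the turn about the tool's z as a fraction of full scale. A call has 1 to 20 rows; each row shifts and turns the commanded pose from where the row before left it, along the tool's axes as they then stand; what a row does not reach is not made up. Full scale, the value 1, is 30 cm for a shift and 90 degrees for a turn. A row lasts 1/12 s, in which the tool goes at most 41.7 mm and 7.16 degrees, less where a joint would pass 70% of its speed; a pose out of reach is approached as far as the arm can. A call with a number of a shift or a turn outside -1 to 1 is refused whole. A call with a gripper value outside its range is refused whole. "jaw" is the finger opening in mm, from 0 to 85.4, set as the call begins (left out, the last holds). The fingers move at their own pace and stop on an object; "newtons" is the grip in N (left out, the last holds). Time passes only in rows, so rows that do not move let the fingers close. It gives the time, the measured TCP pose, the force, the opening and the grip force at its end, in the units of the state.
- r.get_state(): the state, without advancing time (a new reading comes with each control period).
- r.snapshot(name): name is "scene" or "top"; returns (picture, depth): 420x560x3 uint8, blue, green, red; 420x560 float32, m along the optical axis (not along the pixel's ray), 0 where there is no reading.
- r.calibration(name): a dict with "mtx" (3x3 intrinsics, pixels), "dist" ([k1, k2, p1, p2, k3] as OpenCV has them; the pictures are not rectified), "camera_from_world" (4x4, takes a point from world to camera coordinates). Camera axes: x right, y down, z forward; pixel columns grow to the right and rows downward; lengths in m; the calibration is good to about 2 mm. A picture is of the moment at which its call begins. calibration takes no time and is no camera call.
- r.job_done(): hands the job in; it is judged then, once.
Trained networks look in the newest picture that a camera, given by its name, has taken for a name from the list of things; names that differ only in an ending like _2 or _b are one class to them, and where a whole thing is asked for, a point or a joint stands for the part that bears it (a point fixed in the world has none). Each returns a list of dicts, best first, with "p" (0 to 1); they miss things now and then, are a little off and sometimes report something else, mostly with a low value. They report only what shows in the picture. A call takes as long as a camera call.
- r.recognise(camera, target): "at" ([column, row] in pixels, amid what is visible of it).
- r.masks_of(camera, target): "pixels" (420x560 bool, what is visible of it) and "at" ([column, row] in pixels, amid what is visible of it).
The state is a dict: "clock": time; "joints": joint angles; "qvel": joint speeds; "joint_torque": joint torques, N m; "eef_pos": TCP position; "tcp_rot": TCP orientation; "contact_force": force on the tool from outside, world axes, zero at the start; "wrist_torque": the same for the moment, N m; "finger_gap": finger opening in m; "grip_force": force on a finger pad.
Only numpy, scipy, OpenCV 4.12 (cv2) and the standard library are available. Lean on these libraries where they do the work, as an engineer would, in place of code of your own. Each camera call takes 0.05 s, during which the arm holds its last target. There are 200 camera calls.

## Working session

There is one attempt and no reset: what is moved stays moved. The work goes in short steps, Python scripts to look and compute and a tool call to move; the robot and the scene stay as the last step left them, time stands still between calls to the robot, and variables do not carry over. Pictures are saved under pics/ and viewed, at most 10 in all, crops included, and the job is handed in when it is done.

Besides the shell and the picture viewer there is one more tool, called by a JSON object that holds its "fn" and its "kwargs", one argument or row to a line. step_arm: Moves the arm, as the interface text tells. Its arguments: {"type":"object","properties":{"plan":{"type":"array","items":{"type":"array","items":{"type":"array","items":{"type":"number"}}}},"jaw":{"type":"number"},"newtons":{"type":"number"}},"required":["plan"]}

```bash
ls; mkdir -p pics; python3 - <<'E'
from bench import r
import cv2,numpy as np
for c in("scene","top"):
    p,d=r.snapshot(c); cv2.imwrite(f"pics/{c}0.png",p); np.save(f"{c}_d.npy",d)
    k=r.calibration(c); print(c,k)
print(r.get_state(), r.grasp_offset)
E
```

```text
pics
scene {'mtx': array([[510.28952011,   0.        , 274.38908646],
       [  0.        , 510.28952011, 206.03545797],
       [  0.        ,   0.        ,   1.        ]]), 'dist': array([0.02313351, 0.        , 0.        , 0.        , 0.        ]), 'camera_from_world': array([[-0.18430682,  0.9828301 , -0.00871716,  0.12564986],
       [ 0.84942073,  0.1548144 , -0.5044967 , -0.43267778],
       [-0.494485  , -0.10038672, -0.86336961,  1.82729219],
       [ 0.        ,  0.        ,  0.        ,  1.        ]])}
top {'mtx': array([[452.99011301,   0.        , 282.07824199],
       [  0.        , 452.99011301, 198.79112572],
       [  0.        ,   0.        ,   1.        ]]), 'dist': array([-0.15272172,  0.        ,  0.        ,  0.        ,  0.        ]), 'camera_from_world': array([[-0.01388211, -0.99975761, -0.01708849, -0.00854703],
       [-0.98889823,  0.01625595, -0.14770251,  0.61960127],
       [ 0.1479445 ,  0.01484836, -0.9888842 ,  1.24928531],
       [ 0.        ,  0.        ,  0.        ,  1.        ]])}
{'clock': 0.1, 'joints': array([-1.41880423e+00,  2.59289319e-01,  1.53597300e+00,  1.81660956e-05,
        1.34798128e+00, -2.02815531e-01]), 'qvel': array([-0.00106896, -0.00156159, -0.00430342,  0.00218471, -0.00030054,
        0.00212553]), 'joint_torque': array([ 2.89357922e-03, -4.46972251e+01, -2.91243875e+01, -1.48339127e-04,
        6.30159295e-03,  7.43505012e-06]), 'eef_pos': array([ 0.19102363, -0.51526572,  0.23054774]), 'tcp_rot': array([-3.09066295e+00, -5.54114312e-01, -9.36593662e-05]), 'contact_force': array([ 0.15987811, -0.04549496, -0.46346766]), 'wrist_torque': array([ 0.02565092, -0.02666095, -0.02829842]), 'grip_force': 0.0, 'finger_gap': 0.08560810954142224} 0.0187
```

View pics/top0.png

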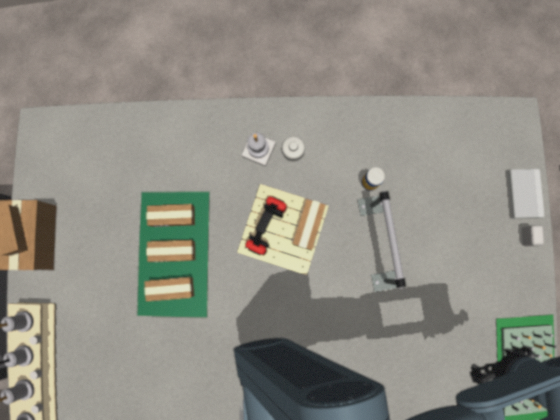

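View pics/scene0.png

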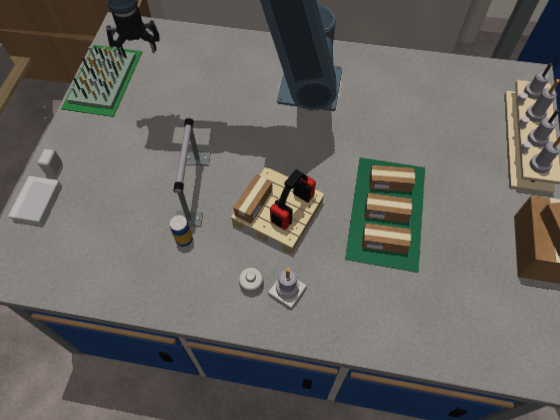

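```bash
cat > h.py <<'E'
from bench import r
import cv2,numpy as np
def rays(c,uv):
    k=r.calibration(c); T=np.linalg.inv(k["camera_from_world"])
    n=cv2.undistortPoints(np.float64(uv).reshape(-1,1,2),k["mtx"],k["dist"])[:,0]
    return T,np.c_[n,np.ones(len(n))]
def cloud(c,d,mask):
    v,u=np.nonzero(mask&(d>0)); T,n=rays(c,np.c_[u,v])
    return (n*d[v,u,None])@T[:3,:3].T+T[:3,3]
def at_z(c,uv,z):
    T,n=rays(c,uv); w=n@T[:3,:3].T; o=T[:3,3]
    return o+w*((z-o[2])/w[:,2])[:,None]
def rect(P):
    (cx,cy),(w,h),a=cv2.minAreaRect(np.float32(P[:,:2])*1000)
    if w<h: w,h,a=h,w,a+90
    return np.round([cx,cy,w,h,(a+90)%180-90],1)   # mm, long axis angle deg
def proj(c,P):
    k=r.calibration(c); T=k["camera_from_world"]
    return cv2.projectPoints(np.float64(P).reshape(-1,3),cv2.Rodrigues(T[:3,:3])[0],T[:3,3],k["mtx"],k["dist"])[0][:,0]
def R(s=None): return cv2.Rodrigues((s or r.get_state())["tcp_rot"])[0]
E
python3 - <<'E'
from h import *
for c in("top","scene"):
    p,d=r.snapshot(c)
    for t in("slab","carton_2","ear_defenders","rail","mat","tool_holder","setting_gauge","oil_can","crown","bar_top"):
        for m in r.masks_of(c,t):
            if m["p"]<.3: continue
            P=cloud(c,d,m["pixels"]); z=P[:,2]
            zt=np.percentile(z,[2,25,50,75,95,99])
            print(c,t,round(m["p"],2),np.round(m["at"]),len(P),"z",np.round(zt*1000),"all",rect(P))
            if t in("carton_2","slab","mat","rail"):
                zz={"slab":.05,"mat":.004,"rail":.185}.get(t) or (.056 if zt[4]<.08 else .102)
                Q=P[abs(z-zz)<.006]
                if len(Q)>20: print("    top rect",len(Q),rect(Q),"mean z",Q[:,2].mean().round(4),np.median(Q,0))
            if t in("ear_defenders","crown"):
                Q=P[z>zt[4]-.012]; print("    top",Q.mean(0),rect(Q), "pixrange",len(Q))
E
```

```text
top slab 0.74 [284. 231.] 3427 z [ -1.  47.  49.  51.  54. 128.] all [537.9 -17.3 219.2 218.8 -19.2]
    top rect 2957 [534.5 -19.2 206.9 206.9 -18.9] mean z 0.0494 [ 0.52283085 -0.01554613  0.04935817]
top carton_2 0.92 [171. 214.] 1002 z [ 5. 52. 55. 57. 59. 61.] all [582.9 315.4 146.8  69.6 -88.9]
    top rect 833 [578.6 307.1 130.1  57.2 -88.3] mean z 0.0554 [0.57830721 0.30499629 0.05519174]
top carton_2 0.74 [172. 290.] 980 z [13. 53. 55. 57. 60. 62.] all [364.2 316.7 149.8  60.9 -83.9]
    top rect 884 [366.2 308.8 132.9  57.4 -84.3] mean z 0.0555 [0.36680996 0.3060263  0.05541832]
top carton_2 0.6 [310. 225.] 1021 z [ 51. 100. 101. 103. 105. 107.] all [549.4 -95.  149.1  61.5 -17.2]
    top rect 962 [542.2 -92.  131.4  56.  -18. ] mean z 0.1016 [ 0.54066025 -0.09164369  0.10156679]
top carton_2 0.57 [173. 252.] 892 z [28. 53. 55. 57. 59. 61.] all [474.2 305.2 130.2  57.  -87.8]
    top rect 809 [474.2 305.4 129.8  56.6 -88. ] mean z 0.0552 [0.4761516  0.30130352 0.05526004]
top rail 0.64 [291. 151.] 495 z [-2. 39. 43. 46. 58. 60.] all [779.7 -49.9  81.   67.   22.6]
top rail 
[... 2988 characters left out ...]
at 0.59 [293. 217.] 2588 z [ 7. 46. 49. 51. 55. 65.] all [535.  -13.1 220.2 206.5 -18.2]
    top rect 67 [593.2  26.6 285.  137.  -58.5] mean z 0.0044 [0.61474572 0.05246563 0.0050944 ]
scene tool_holder 0.83 [286. 290.] 975 z [ -2.  21.  44. 102. 110. 150.] all [767.9  54.8 107.4  92.6 -23.5]
scene setting_gauge 0.73 [250. 282.] 537 z [ 7. 39. 43. 46. 58. 61.] all [779.8 -47.2  67.8  64.  -44.9]
scene oil_can 0.96 [180. 230.] 466 z [ 13.  52.  90. 103. 107. 109.] all [ 675.4 -277.7   64.4   48.8   35.9]
scene crown 0.7 [288. 198.] 1305 z [ 46.  93. 129. 160. 215. 217.] all [500.4  27.3 248.  109.6 -11.7]
    top [0.54580853 0.02827195 0.21278556] [543.6  27.8  58.9  28.1 -25.9] pixrange 199
```

{"fn": "step_arm", "kwargs": {
  "plan": [
    [[0, 0, -0.012, -0.0744], [0, 0, -0.012, -0.0744], [0, 0, -0.012, -0.0744], [0, 0, -0.012, -0.0744], [0, 0, -0.012, -0.0744], [0, 0, -0.012, -0.0744], [0, 0, -0.012, -0.0744], [0, 0, -0.012, -0.0744], [0, 0, -0.012, -0.0744], [0, 0, -0.012, -0.0744], [0, 0, -0.012, -0.0744], [0, 0, -0.012, -0.0744], [0, 0, -0.012, -0.0744], [0, 0, -0.012, -0.0744], [0, 0, -0.012, -0.0744], [0, 0, -0.012, -0.0744], [0, 0, -0.012, -0.0744], [0, 0, -0.012, -0.0744], [0, 0, -0.012, -0.0744], [0, 0, -0.012, -0.0744]]
  ],
  "jaw": 60,
  "newtons": 60
}}

```text
clock: 2.87
eef_pos: [0.1911, -0.5157, 0.3035]
tcp_rot: [0.691, 3.065, 0.0]
contact_force: [0.1, 0.0, -0.1]
finger_gap: 0.0602
grip_force: 0.0
```

```bash
cat >> h.py <<'E'
def go(x,y,z,yaw=None):
    "tool-frame shift (fractions of 0.3 m) and turn (fraction of 90 deg) to a TCP target; yaw = world angle of tool y, deg"
    s=r.get_state(); M=R(s); now=np.degrees(np.arctan2(M[1,1],M[0,1]))
    t=0 if yaw is None else -((yaw-now+180)%360-180)/90
    f=M.T@(np.array([x,y,z])-s["eef_pos"])/.3
    print("t",round(s["clock"],2),"pos",s["eef_pos"].round(4),"yaw",now.round(2),"tilt",M[2].round(4),"gap",round(s["finger_gap"],4),"F",s["contact_force"].round(1),"grip",round(s["grip_force"],1))
    print("  shift",f.round(4),"turn",round(t,4)); return f,t
E
python3 - <<'E'
from h import *
go(.541,.0264,.30,64.2)
E
```

```text
t 2.87 pos [ 0.1911 -0.5157  0.3035] yaw 64.58 tilt [-0.  0. -1.] gap 0.0602 F [ 0.1  0.  -0.1] grip 0.0
  shift [-0.2778  2.1327  0.0117] turn 0.0042
```

{"fn": "step_arm", "kwargs": {
  "plan": [
    [[-0.0139, 0.1066, 0, 0.0042], [-0.0139, 0.1066, 0, 0], [-0.0139, 0.1066, 0, 0], [-0.0139, 0.1066, 0, 0], [-0.0139, 0.1066, 0, 0], [-0.0139, 0.1066, 0, 0], [-0.0139, 0.1066, 0, 0], [-0.0139, 0.1066, 0, 0], [-0.0139, 0.1066, 0, 0], [-0.0139, 0.1066, 0, 0], [-0.0139, 0.1066, 0, 0], [-0.0139, 0.1066, 0, 0], [-0.0139, 0.1066, 0, 0], [-0.0139, 0.1066, 0, 0], [-0.0139, 0.1066, 0, 0], [-0.0139, 0.1066, 0, 0], [-0.0139, 0.1066, 0, 0], [-0.0139, 0.1066, 0, 0], [-0.0139, 0.1066, 0, 0], [-0.0139, 0.1066, 0, 0]]
  ]
}}

```text
clock: 4.53
eef_pos: [0.5481, 0.0235, 0.3034]
tcp_rot: [0.71, 3.06, -0.0]
contact_force: [1.3, 0.0, -0.5]
finger_gap: 0.0597
grip_force: 0.0
```

```bash
python3 - <<'E'
from h import *
go(.541,.0264,.203,64.2)
p,d=r.snapshot("scene"); cv2.imwrite("pics/s1.png",cv2.resize(p[80:330,130:470],None,fx=2,fy=2))
E
```

```text
t 4.53 pos [0.5481 0.0235 0.3034] yaw 63.88 tilt [-3.e-04  0.e+00 -1.e+00] gap 0.0597 F [ 1.3  0.  -0.5] grip 0.0
  shift [ 0.0256 -0.0018  0.3346] turn -0.0035
```

View pics/s1.png

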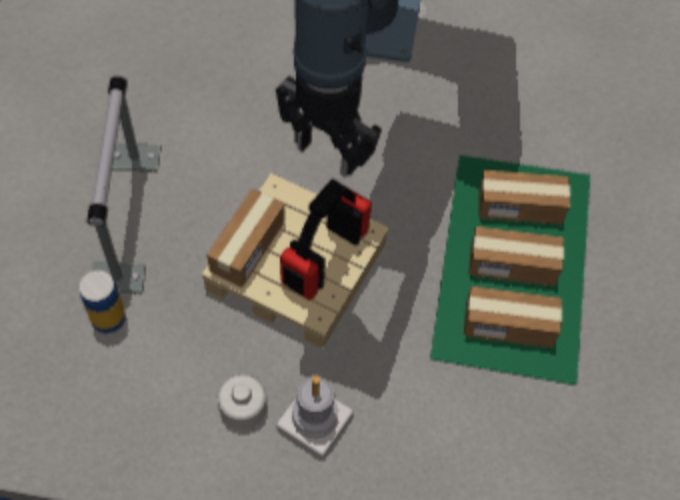

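{"fn": "step_arm", "kwargs": {
  "plan": [
    [[0.0256, -0.0018, 0, -0.0035], [0, 0, 0.0418, 0], [0, 0, 0.0418, 0], [0, 0, 0.0418, 0], [0, 0, 0.0418, 0], [0, 0, 0.0418, 0], [0, 0, 0.0418, 0], [0, 0, 0.0418, 0], [0, 0, 0.0418, 0], [0, 0, 0, 0], [0, 0, 0, 0]]
  ]
}}

```text
clock: 5.5
eef_pos: [0.5394, 0.0242, 0.2028]
tcp_rot: [-0.702, -3.06, 0.001]
contact_force: [0.0, 0.1, 0.4]
finger_gap: 0.0597
grip_force: 0.0
```

{"fn": "step_arm", "kwargs": {
  "plan": [
    [[0, 0, 0, 0], [0, 0, 0, 0], [0, 0, 0, 0], [0, 0, 0, 0], [0, 0, 0, 0], [0, 0, 0, 0], [0, 0, 0, 0], [0, 0, 0, 0]]
  ],
  "jaw": 0,
  "newtons": 60
}}

```text
clock: 6.17
eef_pos: [0.5412, 0.0249, 0.2043]
tcp_rot: [0.701, 3.06, 0.001]
contact_force: [-0.4, 1.2, 6.3]
finger_gap: 0.024
grip_force: 61.2
```

```bash
python3 - <<'E'
from h import *
go(.541,.0264,.43,64.2)
E
```

```text
t 6.17 pos [0.5412 0.0249 0.2043] yaw 64.2 tilt [-0.0025  0.001  -1.    ] gap 0.024 F [-0.4  1.2  6.3] grip 61.2
  shift [ 0.0008  0.0051 -0.7523] turn -0.0
```

{"fn": "step_arm", "kwargs": {
  "plan": [
    [[0, 0, -0.03, 0], [0, 0, -0.08, 0], [0, 0, -0.08, 0], [0, 0, -0.08, 0], [0, 0, -0.08, 0], [0, 0, -0.08, 0], [0, 0, -0.08, 0], [0, 0, -0.08, 0], [0, 0, -0.08, 0], [0, 0, -0.08, 0], [0, 0, 0, 0.0625], [0, 0, 0, 0.0625], [0, 0, 0, 0.0625], [0, 0, 0, 0.0625], [0, 0, 0, 0.0625], [0, 0, 0, 0.0625], [0, 0, 0, 0.0625], [0, 0, 0, 0.0625], [0, 0, 0, 0.0625], [0, 0, 0, 0.0625]]
  ]
}}

```text
clock: 7.83
eef_pos: [0.5399, 0.0247, 0.4278]
tcp_rot: [-2.067, -2.364, 0.002]
contact_force: [-0.3, -0.5, -1.5]
finger_gap: 0.0242
grip_force: 60.2
```

```bash
python3 - <<'E'
from h import *
go(.494,-.2966,.425,8.05)
E
```

```text
t 7.83 pos [0.5399 0.0247 0.4278] yaw 7.66 tilt [ 2.0e-04 -1.6e-03 -1.0e+00] gap 0.0242 F [-0.3 -0.5 -1.5] grip 60.2
  shift [-1.0412 -0.2943  0.0095] turn -0.0044
```

{"fn": "step_arm", "kwargs": {
  "plan": [
    [[0, 0, 0, -0.0044], [-0.04, -0.0116, 0, 0], [-0.087, -0.0245, 0, 0], [-0.087, -0.0245, 0, 0], [-0.087, -0.0245, 0, 0], [-0.087, -0.0245, 0, 0], [-0.087, -0.0245, 0, 0], [-0.087, -0.0245, 0, 0], [-0.087, -0.0245, 0, 0], [-0.087, -0.0245, 0, 0], [-0.087, -0.0245, 0, 0], [-0.087, -0.0245, 0, 0], [-0.087, -0.0245, 0, 0], [-0.0442, -0.0132, 0, 0], [0, 0, 0, 0], [0, 0, 0, 0], [0, 0, 0, 0], [0, 0, 0, 0]]
  ]
}}

```text
clock: 9.33
eef_pos: [0.4984, -0.2959, 0.4284]
tcp_rot: [2.052, 2.379, 0.001]
contact_force: [0.0, -0.6, -1.8]
finger_gap: 0.0245
grip_force: 60.2
```

```bash
python3 - <<'E'
from h import *
go(.494,-.2966,.21,8.05)
for c in("top","scene"):
    p,d=r.snapshot(c)
    cv2.imwrite(f"pics/{c}2.png",cv2.resize(p,None,fx=1.4,fy=1.4))
    ms=r.masks_of(c,"ear_defenders")
    for m in ms[:2]:
        P=cloud(c,d,m["pixels"]); z=P[:,2]; print(c,m["p"],len(P),np.percentile(z,[2,50,98]).round(3),np.median(P,0).round(4),rect(P))
    ms=r.masks_of(c,"rail")
    for m in ms[:2]:
        P=cloud(c,d,m["pixels"]); z=P[:,2]; Q=P[abs(z-.185)<.006]
        if len(Q)>30: print(c,"rail",m["p"],len(Q),rect(Q))
E
```

```text
t 9.33 pos [ 0.4984 -0.2959  0.4284] yaw 8.45 tilt [ 1.e-04  5.e-04 -1.e+00] gap 0.0245 F [ 0.  -0.6 -1.8] grip 60.2
  shift [-3.00e-04 -1.53e-02  7.28e-01] turn 0.0044
top 0.56 784 [-0.001  0.357  0.439] [ 0.4895 -0.2362  0.3566] [ 505.7 -278.1  219.1   80.2  -82.2]
top rail 0.95 292 [ 492.9 -298.   249.    25.7    8.3]
scene 0.71 1519 [0.104 0.352 0.44 ] [ 0.5123 -0.275   0.3518] [ 343.1 -363.   459.3  214.    33.3]
scene rail 0.61 366 [ 499.9 -296.   247.9   24.2    9.5]
```

View pics/scene2.png

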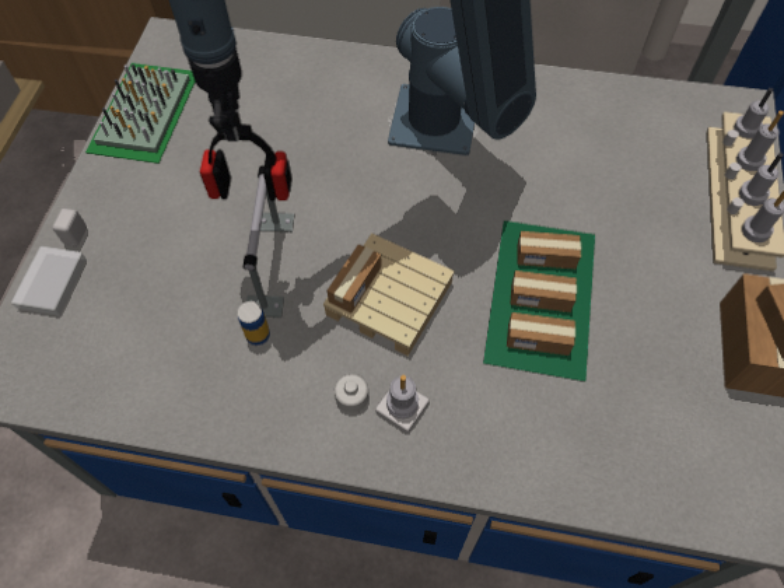

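{"fn": "step_arm", "kwargs": {
  "plan": [
    [[0, -0.011, 0, 0.0044], [0, 0, 0.03, 0], [0, 0, 0.055, 0], [0, 0, 0.055, 0], [0, 0, 0.055, 0], [0, 0, 0.055, 0], [0, 0, 0.055, 0], [0, 0, 0.055, 0], [0, 0, 0.055, 0], [0, 0, 0.055, 0], [0, 0, 0.055, 0], [0, 0, 0.055, 0], [0, 0, 0.055, 0], [0, 0, 0.055, 0], [0, 0, 0.055, 0], [0, 0, 0.03, 0], [0, 0, 0, 0], [0, 0, 0, 0], [0, 0, 0, 0]]
  ]
}}

```text
clock: 11.22
eef_pos: [0.4949, -0.2975, 0.1954]
tcp_rot: [2.063, 2.37, 0.0]
contact_force: [-0.6, -0.1, -2.3]
finger_gap: 0.0239
grip_force: 60.2
```

```bash
python3 - <<'E'
from h import *
go(.495,-.297,.1955,8.05)
p,d=r.snapshot("scene");cv2.imwrite("pics/s3.png",cv2.resize(p[60:220,90:330],None,fx=3,fy=3))
E
```

```text
t 11.22 pos [ 0.4949 -0.2975  0.1954] yaw 7.93 tilt [-0.  0. -1.] gap 0.0239 F [-0.6 -0.1 -2.3] grip 60.2
  shift [ 0.0017  0.0007 -0.0004] turn -0.0014
```

View pics/s3.png

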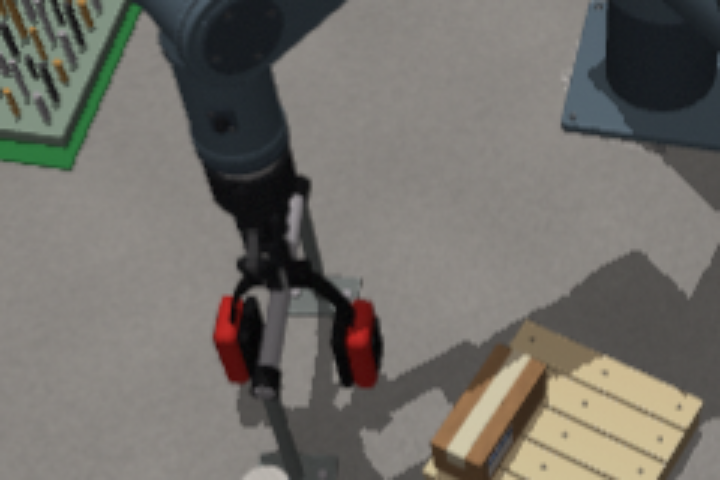

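{"fn": "step_arm", "kwargs": {
  "plan": [
    [[0, 0, 0.0035, 0], [0, 0, 0.0035, 0], [0, 0, 0, 0], [0, 0, 0, 0]]
  ]
}}

```text
clock: 11.6
eef_pos: [0.495, -0.2976, 0.195]
tcp_rot: [2.061, 2.369, -0.0]
contact_force: [-2.5, 2.2, 6.9]
finger_gap: 0.0241
grip_force: 61.3
```

{"fn": "step_arm", "kwargs": {
  "plan": [
    [[0, 0, 0.0035, 0], [0, 0, 0, 0], [0, 0, 0, 0]]
  ]
}}

```text
clock: 11.85
eef_pos: [0.495, -0.2976, 0.1949]
tcp_rot: [2.061, 2.368, -0.001]
contact_force: [-5.3, 2.8, 12.4]
finger_gap: 0.0246
grip_force: 62.0
```

{"fn": "step_arm", "kwargs": {
  "plan": [
    [[0, 0, -0.0065, 0], [0, 0, 0, 0], [0, 0, 0, 0]]
  ]
}}

```text
clock: 12.1
eef_pos: [0.4953, -0.2978, 0.195]
tcp_rot: [2.061, 2.369, 0.0]
contact_force: [-0.9, 1.5, 5.6]
finger_gap: 0.0241
grip_force: 61.1
```

{"fn": "step_arm", "kwargs": {
  "plan": [
    [[0, 0, 0, 0], [0, 0, 0, 0], [0, 0, 0, 0], [0, 0, 0, 0], [0, 0, 0, 0], [0, 0, 0, 0], [0, 0, -0.02, 0], [0, 0, -0.05, 0], [0, 0, -0.1, 0], [0, 0, -0.1, 0], [0, 0, -0.1, 0]]
  ],
  "jaw": 52
}}

```text
clock: 13.02
eef_pos: [0.4948, -0.2973, 0.3068]
tcp_rot: [-2.062, -2.37, -0.0]
contact_force: [0.5, -0.0, 0.4]
finger_gap: 0.0519
grip_force: 0.0
```

```bash
python3 - <<'E'
from h import *
go(.45,.1,.32,1.5)
E
```

```text
t 13.02 pos [ 0.4948 -0.2973  0.3068] yaw 7.94 tilt [ 4.e-04 -3.e-04 -1.e+00] gap 0.0519 F [ 0.5 -0.   0.4] grip 0.0
  shift [ 1.3324  0.0351 -0.0435] turn 0.0715
```

```bash
cat >> h.py <<'E'
def measure():
    for c in("top","scene"):
        p,d=r.snapshot(c)
        cv2.imwrite(f"pics/last_{c}.png",p)
        for t,zs in(("slab",(.05,)),("carton_2",(.056,.102)),("ear_defenders",(.198,))):
            for m in r.masks_of(c,t):
                if m["p"]<.3: continue
                k=cv2.dilate(m["pixels"].astype(np.uint8),np.ones((5,5)))>0
                P=cloud(c,d,k)
                for z in zs:
                    Q=P[abs(P[:,2]-z)<.008]
                    if len(Q)>150: print(c,t,round(m["p"],2),len(Q),rect(Q),"mean",(Q.mean(0)*1000).round(1))
E
python3 - <<'E'
from h import *
measure()
E
```

```text
top carton_2 0.83 916 [366.3 308.8 132.5  57.2 -84.4] mean [367.2 306.9  55.3]
top carton_2 0.76 193 [541.9 -91.4 144.1  74.3 -18.1] mean [538.  -89.3  50.8]
top carton_2 0.76 989 [541.9 -91.9 130.9  56.1 -18.1] mean [541.3 -91.7 101.4]
top carton_2 0.68 874 [476.  305.2 129.9  56.8 -89.6] mean [474.7 303.7  55.3]
top carton_2 0.56 872 [578.4 307.3 130.2  57.1 -87.9] mean [578.3 305.6  55.2]
scene slab 0.8 3263 [537.6 -16.  211.4 208.4 -18.5] mean [546.7   5.   49.3]
scene slab 0.65 356 [ 4.735e+02  3.088e+02  2.771e+02  1.345e+02 -2.000e-01] mean [471.6 312.3  54.3]
scene carton_2 0.97 782 [481.7 307.1 130.2  62.3 -89.2] mean [481.9 306.9  55.8]
scene carton_2 0.82 204 [533.5 -83.  175.2  71.9 -19.5] mean [558.3 -77.3  53.1]
scene carton_2 0.82 775 [546.9 -88.  133.1  58.1 -17.8] mean [548.7 -88.  101.3]
scene carton_2 0.73 736 [370.5 310.4 130.6  65.8 -86.5] mean [372.9 309.7  56.7]
scene carton_2 0.57 847 [583.1 309.7 131.1  59.6 -87.7] mean [584.8 309.6  56. ]
```

{"fn": "step_arm", "kwargs": {
  "plan": [
    [[0, 0, 0, 0.0638], [0.1056, 0.0192, 0, 0], [0.1056, 0.0192, 0, 0], [0.1056, 0.0192, 0, 0], [0.1056, 0.0192, 0, 0], [0.1056, 0.0192, 0, 0], [0.1056, 0.0192, 0, 0], [0.1056, 0.0192, 0, 0], [0.1056, 0.0192, 0, 0], [0.1056, 0.0192, 0, 0], [0.1056, 0.0192, 0, 0], [0.1056, 0.0192, 0, 0], [0.1056, 0.0192, 0, 0], [0.1056, 0.0192, 0, 0], [0.1056, 0.0192, 0, 0], [0.1056, 0.0192, 0, 0], [0.1056, 0.0192, 0, 0], [0.1056, 0.0192, 0, 0], [0.1056, 0.0192, 0, 0], [0.1056, 0.0192, 0, 0]]
  ],
  "jaw": 78
}}

```text
clock: 15.08
eef_pos: [0.5809, 0.3096, 0.3039]
tcp_rot: [-2.178, -2.263, 0.003]
contact_force: [0.3, 0.2, 0.9]
finger_gap: 0.0782
grip_force: 0.0
```

```bash
python3 - <<'E'
from h import *
go(.5808,.3085,.017,2.2)
for c in("scene","top"):
    p,d=r.snapshot(c); 
    cv2.imwrite(f"pics/{c}4.png",cv2.resize(p,None,fx=1.4,fy=1.4))
    for m in r.masks_of(c,"ear_defenders"):
        P=cloud(c,d,m["pixels"]); z=P[:,2]
        Q=P[abs(z-.2)<.009]; print(c,round(m["p"],2),np.percentile(z,[2,98]).round(3),"crown",rect(Q) if len(Q)>5 else 0)
    for m in r.masks_of(c,"slab")[:2]:
        k=cv2.dilate(m["pixels"].astype(np.uint8),np.ones((7,7)))>0
        P=cloud(c,d,k); Q=P[abs(P[:,2]-.05)<.006]; print(c,"slab",round(m["p"],2),len(Q),rect(Q))
E
```

```text
t 15.08 pos [0.5809 0.3096 0.3039] yaw 2.2 tilt [-7.0e-04 -2.2e-03 -1.0e+00] gap 0.0782 F [0.3 0.2 0.9] grip 0.0
  shift [-0.0031  0.0017  0.9564] turn -0.0
scene 0.68 [0.045 0.209] crown [ 497.7 -293.1   59.2   27.6  -81.4]
scene slab 0.56 3065 [539.5 -15.7 211.  207.3 -18.6]
top 0.76 [0.078 0.208] crown [ 492.4 -296.2   57.    26.6  -78.3]
top slab 0.78 3899 [534.6 -19.3 207.  206.7  70.9]
```

View pics/scene4.png

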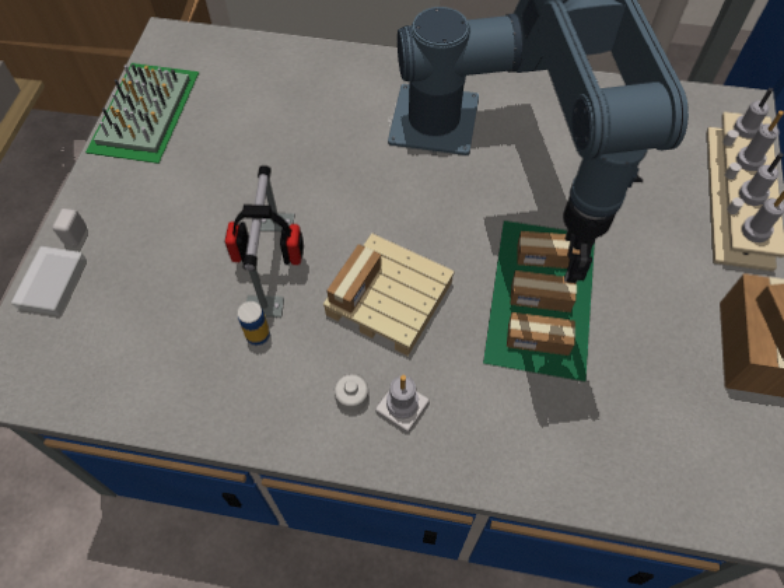

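{"fn": "step_arm", "kwargs": {
  "plan": [
    [[-0.0031, 0.0017, 0.04, 0], [0, 0, 0.07, 0], [0, 0, 0.07, 0], [0, 0, 0.07, 0], [0, 0, 0.07, 0], [0, 0, 0.07, 0], [0, 0, 0.07, 0], [0, 0, 0.07, 0], [0, 0, 0.07, 0], [0, 0, 0.07, 0], [0, 0, 0.07, 0], [0, 0, 0.07, 0], [0, 0, 0.07, 0], [0, 0, 0.05, 0], [0, 0, 0.026, 0], [0, 0, 0, 0], [0, 0, 0, 0]]
  ]
}}

```text
clock: 16.8
eef_pos: [0.5822, 0.3064, 0.0189]
tcp_rot: [2.18, 2.262, -0.0]
contact_force: [0.2, 0.4, 0.6]
finger_gap: 0.0782
grip_force: 0.0
```

{"fn": "step_arm", "kwargs": {
  "plan": [
    [[0, 0, 0, 0], [0, 0, 0, 0], [0, 0, 0, 0], [0, 0, 0, 0], [0, 0, 0, 0], [0, 0, 0, 0]]
  ],
  "jaw": 40,
  "newtons": 60
}}

```text
clock: 17.3
eef_pos: [0.5827, 0.3074, 0.0203]
tcp_rot: [2.178, 2.263, 0.003]
contact_force: [-1.1, -0.3, 6.7]
finger_gap: 0.0551
grip_force: 66.7
```

```bash
python3 - <<'E'
from h import *
go(.5808,.3085,.2,2.2)
E
```

```text
t 17.3 pos [0.5827 0.3074 0.0203] yaw 2.2 tilt [ 5.0e-04  2.3e-03 -1.0e+00] gap 0.0551 F [-1.1 -0.3  6.7] grip 66.7
  shift [ 0.0041 -0.0047 -0.5989] turn -0.0
```

{"fn": "step_arm", "kwargs": {
  "plan": [
    [[0, 0, -0.02, 0], [0, 0, -0.07, 0], [0, 0, -0.08, 0], [0, 0, -0.08, 0], [0, 0, -0.08, 0.0582], [0, 0, -0.08, 0.0582], [0, 0, -0.08, 0.0582], [0, 0, -0.04, 0.0582], [-0.04, 0.0175, 0, 0], [-0.089, 0.039, 0, 0], [-0.089, 0.039, 0, 0], [-0.089, 0.039, 0, 0], [-0.089, 0.039, 0, 0], [-0.089, 0.039, 0, 0], [-0.089, 0.039, 0, 0], [-0.089, 0.039, 0, 0], [-0.089, 0.039, 0, 0], [-0.089, 0.039, 0, 0], [-0.089, 0.039, 0, 0], [-0.039, 0.0175, 0, 0]]
  ]
}}

```text
clock: 18.97
eef_pos: [0.6081, -0.0134, 0.176]
tcp_rot: [-2.554, -1.829, 0.005]
contact_force: [0.1, -0.3, -5.0]
finger_gap: 0.0554
grip_force: 65.5
```

```bash
python3 - <<'E'
from h import *
go(.6099,-.0088,.09,-18.75)
E
```

```text
t 18.97 pos [ 0.6081 -0.0134  0.176 ] yaw -18.79 tilt [-0.0024 -0.0019 -1.    ] gap 0.0554 F [ 0.1 -0.3 -5. ] grip 65.5
  shift [0.017  0.0012 0.2866] turn -0.0004
```

{"fn": "step_arm", "kwargs": {
  "plan": [
    [[0.017, 0.0012, 0, 0], [0, 0, 0.04, 0], [0, 0, 0.06, 0], [0, 0, 0.06, 0], [0, 0, 0.06, 0], [0, 0, 0.06, 0], [0, 0, 0.04, 0], [0, 0, 0.017, 0], [0, 0, 0, 0], [0, 0, 0, 0], [0, 0, 0, 0]]
  ]
}}

```text
clock: 19.88
eef_pos: [0.6119, -0.0044, 0.0775]
tcp_rot: [2.552, 1.829, 0.002]
contact_force: [0.6, 0.4, -3.8]
finger_gap: 0.0551
grip_force: 65.4
```

```bash
python3 - <<'E'
from h import *
go(.6099,-.0088,.0685,-18.75)
for c in("scene","top"):
    p,d=r.snapshot(c)
    cv2.imwrite(f"pics/{c}5.png",cv2.resize(p[130:310,180:420],None,fx=3,fy=3,interpolation=cv2.INTER_CUBIC))
    for m in r.masks_of(c,"carton_2"):
        if m["p"]<.3: continue
        P=cloud(c,d,m["pixels"]); 
        for lo,hi in((.095,.106),(.106,.118)):
            Q=P[(P[:,2]>lo)&(P[:,2]<hi)]
            if len(Q)>60: print(c,round(m["p"],2),len(Q),rect(Q),Q[:,2].mean().round(4))
E
```

```text
t 19.88 pos [ 0.6119 -0.0044  0.0775] yaw -18.74 tilt [ 3.e-04  2.e-03 -1.e+00] gap 0.0551 F [ 0.6  0.4 -3.8] grip 65.4
  shift [-0.0162 -0.0018  0.0301] turn 0.0001
scene 0.61 64 [ 6.405e+02 -2.000e-01  1.365e+02  4.690e+01 -8.790e+01] 0.1003
scene 0.61 538 [617.5  -1.8 131.4  59.1  73.2] 0.1127
scene 0.59 631 [547.7 -88.4 133.3  57.9 -18.4] 0.1011
top 0.59 929 [541.8 -91.8 129.9  55.2 -18.5] 0.1014
top 0.55 136 [598.7  -3.8 135.5  41.5  84.7] 0.1121
```

View pics/top5.png

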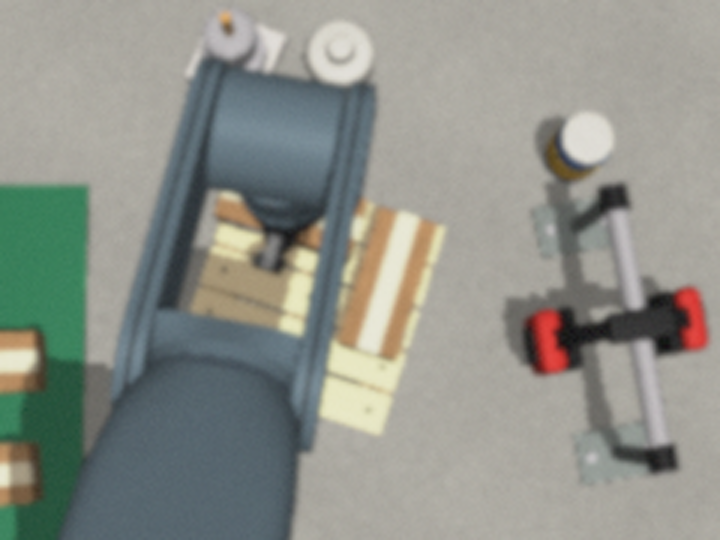

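{"fn": "step_arm", "kwargs": {
  "plan": [
    [[-0.009, 0, 0.016, 0], [-0.009, 0, 0.015, 0], [0, 0, 0, 0], [0, 0, 0, 0], [0, 0, 0, 0]]
  ]
}}

```text
clock: 20.5
eef_pos: [0.609, -0.0095, 0.0668]
tcp_rot: [-2.554, -1.829, 0.001]
contact_force: [-0.4, -0.5, -4.8]
finger_gap: 0.0555
grip_force: 65.4
```

{"fn": "step_arm", "kwargs": {
  "plan": [
    [[-0.0033, 0, 0, 0], [-0.0033, 0, 0, 0], [0, 0, 0, 0]]
  ]
}}

```text
clock: 20.75
eef_pos: [0.6086, -0.0115, 0.0671]
tcp_rot: [-2.554, -1.83, 0.0]
contact_force: [0.4, 0.3, -4.6]
finger_gap: 0.055
grip_force: 65.4
```

```bash
python3 - <<'E'
from h import *
go(.6099,-.0088,.0663,-18.75)
for c in("scene",):
    p,d=r.snapshot(c)
    cv2.imwrite(f"pics/{c}6.png",cv2.resize(p[160:260,210:350],None,fx=5,fy=5,interpolation=cv2.INTER_CUBIC))
    for m in r.masks_of(c,"carton_2"):
        if m["p"]<.3: continue
        P=cloud(c,d,m["pixels"]); Q=P[(P[:,2]>.095)&(P[:,2]<.113)]
        if len(Q)>60: print(c,round(m["p"],2),len(Q),rect(Q),Q[:,2].mean().round(4))
E
```

```text
t 20.75 pos [ 0.6086 -0.0115  0.0671] yaw -18.76 tilt [-1.e-04 -1.e-04 -1.e+00] gap 0.055 F [ 0.4  0.3 -4.6] grip 65.4
  shift [0.0099 0.0012 0.0025] turn -0.0001
scene 0.91 512 [611.9  -8.  130.4  58.4  71.5] 0.1021
scene 0.63 607 [546.4 -88.2 133.7  57.2 -17. ] 0.1017
```

View pics/scene6.png

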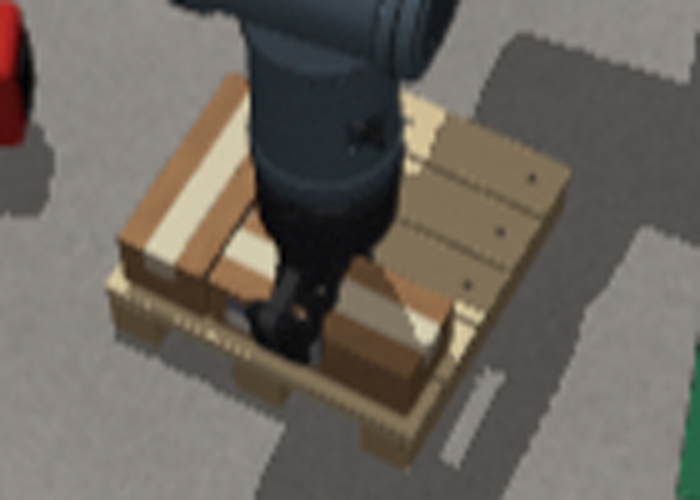

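{"fn": "step_arm", "kwargs": {
  "plan": [
    [[-0.0033, 0, 0, 0], [0, 0, 0, 0], [0, 0, 0, 0]]
  ]
}}

```text
clock: 21.1
eef_pos: [0.6084, -0.0123, 0.0671]
tcp_rot: [-2.554, -1.83, -0.0]
contact_force: [-0.1, 0.1, -4.7]
finger_gap: 0.0553
grip_force: 65.4
```

{"fn": "step_arm", "kwargs": {
  "plan": [
    [[-0.0033, 0, 0, 0], [0, 0, 0, 0], [0, 0, 0, 0]]
  ]
}}

```text
clock: 21.35
eef_pos: [0.6081, -0.0133, 0.0671]
tcp_rot: [-2.554, -1.83, -0.0]
contact_force: [0.7, 0.3, -5.6]
finger_gap: 0.0552
grip_force: 65.4
```

{"fn": "step_arm", "kwargs": {
  "plan": [
    [[-0.0033, 0, 0, 0], [0, 0, 0, 0], [0, 0, 0, 0]]
  ]
}}

```text
clock: 21.6
eef_pos: [0.6077, -0.0142, 0.0671]
tcp_rot: [2.554, 1.83, 0.0]
contact_force: [0.7, 0.5, -5.2]
finger_gap: 0.0552
grip_force: 65.4
```

```bash
python3 - <<'E'
from h import *
go(.6099,-.0088,.0663,-18.75)
p,d=r.snapshot("scene")
for m in r.masks_of("scene","carton_2"):
        if m["p"]<.3: continue
        P=cloud("scene",d,m["pixels"]); Q=P[(P[:,2]>.095)&(P[:,2]<.113)]
        if len(Q)>60: print(round(m["p"],2),len(Q),rect(Q),Q[:,2].mean().round(4))
E
```

```text
t 21.6 pos [ 0.6077 -0.0142  0.0671] yaw -18.76 tilt [ 0.  0. -1.] gap 0.0552 F [ 0.7  0.5 -5.2] grip 65.4
  shift [0.0193 0.001  0.0026] turn -0.0001
0.81 503 [550.6 -90.3 126.3  57.8 -17.3] 0.1017
0.65 537 [612.2 -10.4 128.8  59.5  71.1] 0.1024
```

{"fn": "step_arm", "kwargs": {
  "plan": [
    [[-0.0033, 0, 0, 0], [0, 0, 0, 0], [0, 0, 0, 0]]
  ]
}}

```text
clock: 21.95
eef_pos: [0.6075, -0.0151, 0.0671]
tcp_rot: [2.554, 1.83, 0.0]
contact_force: [0.9, -0.7, -5.0]
finger_gap: 0.055
grip_force: 65.4
```

```bash
python3 - <<'E'
from h import *
go(.6099,-.0088,.0663,-18.75)
p,d=r.snapshot("scene")
cv2.imwrite("pics/s7.png",cv2.resize(p[190:250,210:310],None,fx=7,fy=7,interpolation=cv2.INTER_CUBIC))
E
```

```text
t 21.95 pos [ 0.6075 -0.0151  0.0671] yaw -18.76 tilt [ 1.e-04  1.e-04 -1.e+00] gap 0.055 F [ 0.9 -0.7 -5. ] grip 65.4
  shift [0.0224 0.0009 0.0027] turn -0.0001
```

View pics/s7.png

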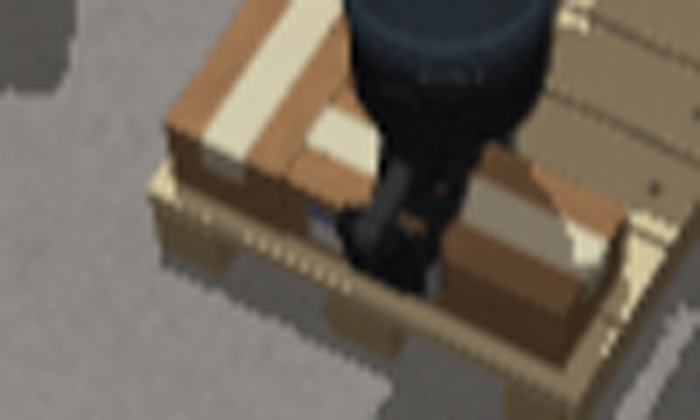

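{"fn": "step_arm", "kwargs": {
  "plan": [
    [[-0.0033, 0, 0, 0], [0, 0, 0, 0], [0, 0, 0, 0], [0, 0, 0, 0]]
  ]
}}

```text
clock: 22.33
eef_pos: [0.6072, -0.016, 0.0671]
tcp_rot: [2.554, 1.83, 0.0]
contact_force: [0.6, 0.9, -4.8]
finger_gap: 0.0552
grip_force: 65.4
```

```bash
python3 - <<'E'
from h import *
for i in range(4):
    s=r.get_state(); F=s["contact_force"]; u=np.array([.3214,.9469,0]); print((F@u).round(2), s["wrist_torque"].round(2), s["eef_pos"].round(4)); r.snapshot("scene")
E
```

```text
1.08 [ 0.15 -0.13  0.01] [ 0.6072 -0.016   0.0671]
1.78 [ 0.13 -0.16  0.03] [ 0.6072 -0.016   0.0671]
1.56 [ 0.2  -0.18  0.07] [ 0.6072 -0.016   0.0671]
0.91 [ 0.14 -0.12  0.05] [ 0.6072 -0.016   0.0671]
```

{"fn": "step_arm", "kwargs": {
  "plan": [
    [[0, 0, 0.003, 0], [0, 0, 0.002, 0], [0, 0, 0, 0], [0, 0, 0, 0]]
  ]
}}

```text
clock: 22.87
eef_pos: [0.6072, -0.016, 0.0663]
tcp_rot: [2.553, 1.83, 0.001]
contact_force: [-0.9, 1.8, 4.4]
finger_gap: 0.0553
grip_force: 66.2
```

{"fn": "step_arm", "kwargs": {
  "plan": [
    [[0, 0, 0, 0], [0, 0, 0, 0], [0, 0, 0, 0], [0, 0, 0, 0], [0, 0, -0.02, 0], [0, 0, -0.05, 0], [0, 0, -0.1, 0], [0, 0, -0.1, 0], [0, 0, -0.1, 0], [0, 0, -0.1, 0], [0, 0, -0.1, 0], [0, 0, -0.08, 0], [0, 0, 0, 0]]
  ],
  "jaw": 70
}}

```text
clock: 23.95
eef_pos: [0.6097, -0.0166, 0.2676]
tcp_rot: [2.547, 1.825, 0.012]
contact_force: [1.2, 0.4, 0.4]
finger_gap: 0.0701
grip_force: 0.0
```

```bash
python3 - <<'E'
from h import *
go(.4786,.3062,.27,.6)
E
```

```text
t 23.95 pos [ 0.6097 -0.0166  0.2676] yaw -18.75 tilt [ 0.0013  0.0112 -0.9999] gap 0.0701 F [1.2 0.4 0.4] grip 0.0
  shift [ 0.8782 -0.7596 -0.0153] turn -0.2151
```

{"fn": "step_arm", "kwargs": {
  "plan": [
    [[0, 0, 0, -0.0551], [0, 0, 0, -0.0551], [0, 0, 0, -0.0551], [0, 0, 0, -0.0551], [0.045, -0.017, 0, 0], [0.0903, -0.0341, 0, 0], [0.0903, -0.0341, 0, 0], [0.0903, -0.0341, 0, 0], [0.0903, -0.0341, 0, 0], [0.0903, -0.0341, 0, 0], [0.0903, -0.0341, 0, 0], [0.0903, -0.0341, 0, 0], [0.0903, -0.0341, 0, 0], [0.0903, -0.0341, 0, 0], [0.0903, -0.0341, 0, 0], [0.0903, -0.0341, 0, 0], [0.045, -0.017, 0, 0], [0, 0, 0, 0], [0, 0, 0, 0], [0, 0, 0, 0]]
  ],
  "jaw": 78
}}

```text
clock: 25.62
eef_pos: [0.478, 0.3063, 0.2605]
tcp_rot: [2.201, 2.241, -0.001]
contact_force: [0.2, -0.5, 0.3]
finger_gap: 0.0776
grip_force: 0.0
```

```bash
python3 - <<'E'
from h import *
go(.4786,.3062,.017,1.1)
measure()
E
```

```text
t 25.62 pos [0.478  0.3063 0.2605] yaw 1.03 tilt [-6.e-04 -1.e-04 -1.e+00] gap 0.0776 F [ 0.2 -0.5  0.3] grip 0.0
  shift [2.000e-04 2.000e-03 8.116e-01] turn -0.0007
top slab 0.8 3016 [534.  -19.1 206.6 206.4  71.2] mean [504.9   2.8  49.4]
top carton_2 0.88 1030 [603.1 -19.  138.3  62.6  69.8] mean [604.4 -19.9 101.4]
top carton_2 0.69 913 [366.2 308.5 132.2  57.6 -84.4] mean [367.1 306.9  55.5]
top carton_2 0.64 159 [540.6 -91.6 147.1  73.6 -18.7] mean [513.6 -87.3  50.9]
top carton_2 0.64 1036 [542.7 -89.1 130.9  63.5 -18.8] mean [543.5 -91.6 101.5]
top carton_2 0.58 874 [475.  305.6 130.4  56.7 -88.8] mean [474.8 304.   55.3]
top ear_defenders 0.89 171 [ 493.6 -296.8   57.8   47.6   65.5] mean [ 493.1 -293.5  202.8]
scene slab 0.64 2273 [538.2 -15.9 210.5 208.7 -18.2] mean [525.3  11.4  49.4]
scene carton_2 0.96 627 [370.9 310.3 130.1  66.2 -84.5] mean [375.5 303.8  56.5]
scene carton_2 0.92 164 [532.5 -83.9 179.1  70.  -19.9] mean [547. -82.  53.]
scene carton_2 0.92 823 [548.1 -82.2 133.9  72.2 -18.5] mean [551.  -87.6 101.4]
scene carton_2 0.9 309 [598.5  -7.  142.1 100.   71.6] mean [613.3  -4.   53. ]
scene carton_2 0.9 894 [609.  -17.3 141.   62.1  69.7] mean [611.2 -15.5 101.4]
scene carton_2 0.77 772 [479.9 307.  130.1  62.6 -89. ] mean [481.8 307.3  56. ]
scene carton_2 0.32 1592 [539.8 -14.9 207.6 205.4 -18.4] mean [530.   11.2  51.6]
scene ear_defenders 0.61 155 [ 540.8 -301.9  144.4   61.2  -10.8] mean [ 508.2 -290.8  199.5]
```

```bash
cat >> h.py <<'E'
def layer(c="top",S=None):
    p,d=r.snapshot(c)
    if S is None:
        m=r.masks_of(c,"slab")[0]; P=cloud(c,d,cv2.dilate(m["pixels"].astype(np.uint8),np.ones((7,7)))>0); S=rect(P[abs(P[:,2]-.05)<.006])
    a=S[4]%90; a=a if a>45 else a+90   # slab x at about 71 deg
    a=np.radians(a); u=np.array([np.cos(a),np.sin(a)]); v=np.array([-u[1],u[0]])
    print(c,"slab",S)
    for m in r.masks_of(c,"carton_2"):
        if m["p"]<.3: continue
        P=cloud(c,d,m["pixels"]); Q=P[abs(P[:,2]-.102)<.007]
        if len(Q)<200: continue
        q=rect(Q); e=q[:2]-S[:2]; mm=Q.mean(0)[:2]*1000-S[:2]
        print("  carton slab xy",(e@u).round(1),(e@v).round(1),"size",q[2:4],"rel",((q[4]-np.degrees(a)+45)%90-45).round(1),"mean",(mm@u).round(1),(mm@v).round(1))
E
python3 - <<'E'
from h import *
layer(); layer("scene")
E
```

```text
top slab [533.7 -19.1 206.5 206.   71.3]
  carton slab xy -66.4 -30.9 size [131.   57.4] rel 0.0 mean -67.0 -30.7
scene slab [538.3 -15.5 210.3 208.1 -18.6]
  carton slab xy 25.7 -67.2 size [132.1  59.4] rel -0.2 mean 27.4 -69.8
  carton slab xy -63.2 -30.5 size [133.8  65.8] rel -2.2 mean -66.2 -33.6
```

{"fn": "step_arm", "kwargs": {
  "plan": [
    [[0.0002, 0.002, 0.04, 0], [0, 0, 0.07, 0], [0, 0, 0.07, 0], [0, 0, 0.07, 0], [0, 0, 0.07, 0], [0, 0, 0.07, 0], [0, 0, 0.07, 0], [0, 0, 0.07, 0], [0, 0, 0.07, 0], [0, 0, 0.07, 0], [0, 0, 0.07, 0], [0, 0, 0.05, 0], [0, 0, 0.02, 0], [0, 0, 0, 0], [0, 0, 0, 0], [0, 0, 0, 0]]
  ]
}}

```text
clock: 27.65
eef_pos: [0.4798, 0.3071, 0.0188]
tcp_rot: [2.2, 2.242, 0.003]
contact_force: [0.0, -0.8, 0.3]
finger_gap: 0.0782
grip_force: 0.0
```

{"fn": "step_arm", "kwargs": {
  "plan": [
    [[0, 0, 0, 0], [0, 0, 0, 0], [0, 0, 0, 0], [0, 0, 0, 0], [0, 0, 0, 0], [0, 0, 0, 0]]
  ],
  "jaw": 40,
  "newtons": 60
}}

```text
clock: 28.15
eef_pos: [0.4795, 0.307, 0.0189]
tcp_rot: [2.2, 2.242, 0.003]
contact_force: [-1.2, 0.3, 6.1]
finger_gap: 0.0554
grip_force: 65.6
```

{"fn": "step_arm", "kwargs": {
  "plan": [
    [[0, 0, -0.03, 0], [0, 0, -0.08, 0], [0, 0, -0.08, 0], [0, 0, -0.08, 0], [0, 0, -0.08, -0.078], [0, 0, -0.08, -0.078], [0, 0, -0.06, -0.078], [0, 0, -0.04, -0.078], [0, 0, 0, -0.078], [0, 0, 0, -0.078], [0, 0, 0, -0.078], [0, 0, 0, -0.078], [0, 0, 0, -0.078], [0, 0, 0, -0.078], [0, 0, 0, 0], [0, 0, 0, 0]]
  ]
}}

```text
clock: 29.48
eef_pos: [0.4785, 0.3065, 0.1766]
tcp_rot: [-0.517, -3.098, 0.001]
contact_force: [0.2, -0.8, -3.7]
finger_gap: 0.0557
grip_force: 64.7
```

```bash
python3 - <<'E'
from h import *
go(.5268,.0543,.08,71.25)
E
```

```text
t 29.48 pos [0.4785 0.3065 0.1766] yaw 71.07 tilt [ 4.e-04 -4.e-04 -1.e+00] gap 0.0557 F [ 0.2 -0.8 -3.7] grip 64.7
  shift [-0.4251 -0.7428  0.3221] turn -0.002
```

{"fn": "step_arm", "kwargs": {
  "plan": [
    [[-0.0213, -0.0371, 0, -0.002], [-0.0425, -0.0743, 0, 0], [-0.0425, -0.0743, 0, 0], [-0.0425, -0.0743, 0, 0], [-0.0425, -0.0743, 0, 0], [-0.0425, -0.0743, 0, 0], [-0.0425, -0.0743, 0, 0], [-0.0425, -0.0743, 0, 0], [-0.0425, -0.0743, 0, 0], [-0.0425, -0.0743, 0, 0], [-0.0213, -0.0371, 0, 0], [0, 0, 0.04, 0], [0, 0, 0.06, 0], [0, 0, 0.06, 0], [0, 0, 0.06, 0], [0, 0, 0.06, 0], [0, 0, 0.04, 0], [0, 0, 0.02, 0], [0, 0, 0, 0], [0, 0, 0, 0]]
  ]
}}

```text
clock: 31.15
eef_pos: [0.529, 0.055, 0.0748]
tcp_rot: [-0.508, -3.1, -0.0]
contact_force: [0.3, -0.1, -3.0]
finger_gap: 0.0551
grip_force: 64.9
```

```bash
cat >> h.py <<'E'
def held(c="scene"):
    p,d=r.snapshot(c); cv2.imwrite("pics/held.png",p)
    for m in r.masks_of(c,"carton_2"):
        if m["p"]<.3: continue
        P=cloud(c,d,m["pixels"]); Q=P[(P[:,2]>.095)&(P[:,2]<.118)]
        if len(Q)>100:
            q=rect(Q); e=(q[:2]-np.array([539.3,-15.7])); a=np.radians(71.4)
            print(round(m["p"],2),len(Q),q,"z",Q[:,2].mean().round(4),"slab",(e@[np.cos(a),np.sin(a)]).round(1),(e@[-np.sin(a),np.cos(a)]).round(1))
E
python3 - <<'E'
from h import *
go(.5268,.0543,.0665,71.25)
held()
E
```

```text
t 31.15 pos [0.529  0.055  0.0748] yaw 71.4 tilt [ 1.e-04  1.e-04 -1.e+00] gap 0.0551 F [ 0.3 -0.1 -3. ] grip 64.9
  shift [ 0.0063 -0.0046  0.0278] turn 0.0017
0.95 745 [545.8 -88.5 134.   58.2 -18.5] z 0.1013 slab -66.9 -29.4
0.84 814 [610.7 -12.4 129.3  60.2  72.1] z 0.1015 slab 25.9 -66.6
```

{"fn": "step_arm", "kwargs": {
  "plan": [
    [[0, -0.0046, 0.015, 0.0017], [0, 0, 0.014, 0], [-0.005, 0, 0, 0], [0, 0, 0, 0], [0, 0, 0, 0], [0, 0, 0, 0]]
  ]
}}

```text
clock: 31.75
eef_pos: [0.53, 0.053, 0.066]
tcp_rot: [0.51, 3.1, 0.0]
contact_force: [-0.2, 0.1, -3.4]
finger_gap: 0.0551
grip_force: 64.9
```

```bash
cat >> h.py <<'E'
def force(ang):
    "mean outside force along world angle, over some readings"
    L=[]
    for i in range(4):
        s=r.get_state(); F=s["contact_force"]; L.append([F[0]*np.cos(np.radians(ang))+F[1]*np.sin(np.radians(ang)),F[2]]); r.snapshot("scene")
    print("along",np.mean(L,0).round(2),np.round(L,1)[:,0],s["eef_pos"].round(4),"t",s["clock"])
E
python3 - <<'E'
from h import *
force(161.25)
E
```

```text
along [-0.3 -3.1] [ 0.3 -1.3 -0.8  0.6] [0.5299 0.053  0.066 ] t 31.9
```

{"fn": "step_arm", "kwargs": {
  "plan": [
    [[-0.0033, 0, 0, 0], [0, 0, 0, 0], [0, 0, 0, 0]]
  ]
}}

```text
clock: 32.2
eef_pos: [0.5309, 0.0527, 0.0659]
tcp_rot: [0.51, 3.1, 0.0]
contact_force: [-0.6, -1.0, -4.1]
finger_gap: 0.0552
grip_force: 64.9
```

```bash
python3 - <<'E'
from h import *
force(161.25)
E
```

```text
along [ 0.11 -3.47] [ 0.2 -0.   0.5 -0.2] [0.5308 0.0527 0.0659] t 32.35
```

{"fn": "step_arm", "kwargs": {
  "plan": [
    [[-0.0033, 0, 0, 0], [0, 0, 0, 0], [0, 0, 0, 0]]
  ]
}}

```text
clock: 32.65
eef_pos: [0.5312, 0.0526, 0.0658]
tcp_rot: [-0.51, -3.099, -0.0]
contact_force: [-3.3, 0.2, -2.4]
finger_gap: 0.0553
grip_force: 65.0
```

```bash
python3 - <<'E'
from h import *
force(161.25)
E
```

```text
along [ 3.36 -2.1 ] [3.1 3.1 3.  4.2] [0.5312 0.0526 0.0657] t 32.8
```

{"fn": "step_arm", "kwargs": {
  "plan": [
    [[0.001, 0, 0.003, 0], [0, 0, 0.002, 0], [0, 0, 0, 0], [0, 0, 0, 0]]
  ]
}}

```text
clock: 33.18
eef_pos: [0.5313, 0.0525, 0.0649]
tcp_rot: [0.51, 3.1, 0.0]
contact_force: [-5.2, 0.7, 5.1]
finger_gap: 0.0554
grip_force: 65.7
```

{"fn": "step_arm", "kwargs": {
  "plan": [
    [[0, 0, 0, 0], [0, 0, 0, 0], [0, 0, 0, 0], [0, 0, 0, 0], [0, 0, -0.02, 0], [0, 0, -0.05, 0], [0, 0, -0.1, 0], [0, 0, -0.1, 0], [0, 0, -0.1, 0], [0, 0, -0.1, 0.0733], [0, 0, -0.07, 0.0733], [0, 0, 0, 0.0733], [0, 0, 0, 0.0733], [0, 0, 0, 0.0733], [0, 0, 0, 0.0733], [0, 0, 0, 0.0733], [0, 0, 0, 0.0733], [0, 0, 0, 0.0733], [0, 0, 0, 0.0733], [0, 0, 0, 0]]
  ],
  "jaw": 70
}}

```text
clock: 34.85
eef_pos: [0.5316, 0.0524, 0.2269]
tcp_rot: [2.12, 2.318, 0.001]
contact_force: [-0.3, -0.2, -0.7]
finger_gap: 0.0698
grip_force: 0.0
```

```bash
python3 - <<'E'
from h import *
go(.3686,.3215,.017,5.3)
E
```

```text
t 34.85 pos [0.5316 0.0524 0.2269] yaw 5.1 tilt [-2.e-04  7.e-04 -1.e+00] gap 0.0698 F [-0.3 -0.2 -0.7] grip 0.0
  shift [ 0.9417 -0.4618  0.6991] turn -0.0022
```

{"fn": "step_arm", "kwargs": {
  "plan": [
    [[0.042, -0.0213, 0, -0.0022], [0.09, -0.044, 0, 0], [0.09, -0.044, 0, 0], [0.09, -0.044, 0, 0], [0.09, -0.044, 0, 0], [0.09, -0.044, 0, 0], [0.09, -0.044, 0, 0], [0.09, -0.044, 0, 0], [0.09, -0.044, 0, 0], [0.09, -0.044, 0, 0], [0.09, -0.044, 0, 0], [0, 0, 0.07, 0], [0, 0, 0.08, 0], [0, 0, 0.08, 0], [0, 0, 0.08, 0], [0, 0, 0.07, 0], [0, 0, 0.04, 0], [0, 0, 0, 0], [0, 0, 0, 0], [0, 0, 0, 0]]
  ],
  "jaw": 78
}}

```text
clock: 36.52
eef_pos: [0.3669, 0.321, 0.1014]
tcp_rot: [2.109, 2.328, 0.002]
contact_force: [0.3, -0.7, -0.3]
finger_gap: 0.078
grip_force: 0.0
```

```bash
python3 - <<'E'
from h import *
go(.3686,.3215,.019,5.3)
layer()
p,d=r.snapshot("top")
for m in r.masks_of("top","carton_2"):
    P=cloud("top",d,m["pixels"]); print(round(m["p"],2),m["at"],np.median(P,0).round(4),rect(P))
E
```

```text
t 36.52 pos [0.3669 0.321  0.1014] yaw 5.63 tilt [ 7.0e-04  1.5e-03 -1.0e+00] gap 0.078 F [ 0.3 -0.7 -0.3] grip 0.0
  shift [0.0008 0.0055 0.2748] turn 0.0037
top slab [ 491.  -295.8  232.6    9.7    8.4]
  carton slab xy 337.1 -89.9 size [129.1  56.6] rel -27.2 mean 337.3 -89.2
  carton slab xy 259.9 -154.8 size [130.6  58. ] rel -26.8 mean 259.4 -154.8
  carton slab xy 193.8 -79.8 size [131.2  56.3] rel -27.1 mean 194.1 -79.2
0.85 [174.6, 290.7] [0.3697 0.2852 0.0548] [367.2 293.4 103.   61.8 -84.9]
0.82 [312.4, 222.7] [ 0.541  -0.0925  0.1015] [548.7 -96.9 147.6  59.4 -19.5]
0.82 [257.8, 229.5] [0.527  0.0483 0.1012] [529.9  56.4 133.9  70.5 -17.4]
0.76 [281.4, 200.8] [ 0.6047 -0.0161  0.1012] [612.4 -15.6 142.2  74.7  66.7]
0.49 [373.6, 178.1] [ 0.6647 -0.2708  0.1026] [ 669.4 -276.1   49.1   47.7  -51.6]
```

{"fn": "step_arm", "kwargs": {
  "plan": [
    [[0.0008, 0.0055, 0.03, 0.0037], [0, 0, 0.06, 0], [0, 0, 0.07, 0], [0, 0, 0.06, 0], [0, 0, 0.04, 0], [0, 0, 0.015, 0], [0, 0, 0, 0], [0, 0, 0, 0], [0, 0, 0, 0]]
  ]
}}

```text
clock: 37.52
eef_pos: [0.3688, 0.3212, 0.0186]
tcp_rot: [2.118, 2.32, 0.002]
contact_force: [0.2, -0.4, 0.1]
finger_gap: 0.0783
grip_force: 0.0
```

{"fn": "step_arm", "kwargs": {
  "plan": [
    [[0, 0, 0, 0], [0, 0, 0, 0], [0, 0, 0, 0], [0, 0, 0, 0], [0, 0, 0, 0], [0, 0, 0, 0]]
  ],
  "jaw": 40,
  "newtons": 60
}}

```text
clock: 38.02
eef_pos: [0.3688, 0.3213, 0.0189]
tcp_rot: [2.118, 2.319, 0.003]
contact_force: [-0.4, 0.0, 6.5]
finger_gap: 0.0551
grip_force: 64.7
```

```bash
python3 - <<'E'
from h import *
go(.3686,.3215,.175,5.3)
layer("top",np.array([534.2,-19.2,206,206,71.1]))
layer("scene",np.array([539.3,-15.7,206,206,71.4]))
E
```

```text
t 38.02 pos [0.3688 0.3213 0.0189] yaw 5.2 tilt [ 8.0e-04  1.7e-03 -1.0e+00] gap 0.0551 F [-0.4  0.   6.5] grip 64.7
  shift [ 1.300e-03  3.000e-04 -5.205e-01] turn -0.0012
top slab [534.2 -19.2 206.  206.   71.1]
  carton slab xy 64.7 25.4 size [128.2  55.4] rel 0.1 mean 64.0 25.9
  carton slab xy 27.1 -67.4 size [129.8  55.8] rel -0.2 mean 26.6 -67.2
scene slab [539.3 -15.7 206.  206.   71.4]
  carton slab xy 25.0 -67.1 size [131.9  59.7] rel 0.3 mean 26.4 -68.6
  carton slab xy 64.9 25.7 size [132.6  57.1] rel 0.2 mean 65.9 25.6
  carton slab xy -66.0 -29.3 size [132.2  59.7] rel -0.2 mean -66.4 -31.8
```

{"fn": "step_arm", "kwargs": {
  "plan": [
    [[0, 0, -0.03, 0], [0, 0, -0.08, 0], [0, 0, -0.08, 0], [0, 0, -0.08, 0], [0, 0, -0.08, 0.0665], [0, 0, -0.08, 0.0665], [0, 0, -0.07, 0.0665], [0, 0, -0.04, 0.0665], [-0.044, 0.03, 0, 0], [-0.0877, 0.0605, 0, 0], [-0.0877, 0.0605, 0, 0], [-0.0877, 0.0605, 0, 0], [-0.0877, 0.0605, 0, 0], [-0.0877, 0.0605, 0, 0], [-0.0877, 0.0605, 0, 0], [-0.0877, 0.0605, 0, 0], [-0.0877, 0.0605, 0, 0], [-0.0877, 0.0605, 0, 0], [-0.0877, 0.0605, 0, 0], [-0.044, 0.03, 0, 0]]
  ]
}}

```text
clock: 39.88
eef_pos: [0.4645, -0.0206, 0.1801]
tcp_rot: [2.554, 1.827, -0.001]
contact_force: [1.1, 0.6, -3.5]
finger_gap: 0.0555
grip_force: 64.8
```

{"fn": "step_arm", "kwargs": {
  "plan": [
    [[0, 0, 0, 0], [0, 0, 0, 0], [0, 0, 0, 0], [0, 0, 0, 0]]
  ]
}}

```text
clock: 40.22
eef_pos: [0.4633, -0.0163, 0.1798]
tcp_rot: [-2.552, -1.831, 0.0]
contact_force: [0.6, 0.2, -3.5]
finger_gap: 0.0554
grip_force: 64.8
```

```bash
python3 - <<'E'
from h import *
go(.4646,-.017,.12,-18.75)
E
```

```text
t 40.22 pos [ 0.4633 -0.0163  0.1798] yaw -18.68 tilt [ 3.e-04 -9.e-04 -1.e+00] gap 0.0554 F [ 0.6  0.2 -3.5] grip 64.8
  shift [-0.0009  0.0049  0.1994] turn 0.0008
```

{"fn": "step_arm", "kwargs": {
  "plan": [
    [[-0.0009, 0.0049, 0.03, 0.0008], [0, 0, 0.07, 0], [0, 0, 0.05, 0], [0, 0, 0.03, 0], [0, 0, 0, 0], [0, 0, 0, 0], [0, 0, 0, 0]]
  ]
}}

```text
clock: 40.8
eef_pos: [0.4659, -0.018, 0.1265]
tcp_rot: [2.553, 1.829, 0.001]
contact_force: [-0.1, 0.1, -2.9]
finger_gap: 0.0556
grip_force: 64.7
```

```bash
python3 - <<'E'
from h import *
go(.4646,-.017,.066,-18.75)
for c,S in(("top",(534.2,-19.2)),("scene",(539.3,-15.7))):
    p,d=r.snapshot(c); cv2.imwrite(f"pics/{c}8.png",p)
    a=np.radians(71.25)
    for m in r.masks_of(c,"carton_2"):
        P=cloud(c,d,m["pixels"]); zt=np.percentile(P[:,2],90) if len(P) else 0
        Q=P[abs(P[:,2]-zt)<.009]
        if zt>.09 and len(Q)>80:
            q=rect(Q);e=q[:2]-S; print(c,round(m["p"],2),len(Q),q,zt.round(3),"slab",(e@[np.cos(a),np.sin(a)]).round(1),(e@[-np.sin(a),np.cos(a)]).round(1))
E
```

```text
t 40.8 pos [ 0.4659 -0.018   0.1265] yaw -18.78 tilt [ 1.0e-04  1.2e-03 -1.0e+00] gap 0.0556 F [-0.1  0.1 -2.9] grip 64.7
  shift [ 0.0017 -0.0055  0.2017] turn -0.0004
top 0.84 941 [606.8 -16.6 129.4  56.3  71. ] 0.104 slab 25.8 -67.9
top 0.66 327 [532.7  50.3 126.4  56.1 -19.3] 0.104 slab 65.3 23.8
top 0.58 612 [ 563.1 -100.    85.9   56.3  -18.7] 0.104 slab -67.2 -53.3
scene 0.89 745 [548.1 -85.4 130.8  64.9 -18.6] 0.105 slab -63.2 -30.7
scene 0.74 832 [611.3 -14.  134.3  59.6  70.9] 0.105 slab 24.8 -67.6
scene 0.73 509 [466.8 -27.2 132.   59.9  71.6] 0.166 slab -34.2 65.0
scene 0.67 742 [539.4  52.5 141.9  57.6 -18.2] 0.105 slab 64.6 21.8
```

{"fn": "step_arm", "kwargs": {
  "plan": [
    [[0, -0.005, 0.03, 0], [0, 0, 0.05, 0], [0, 0, 0.05, 0], [0, 0, 0.04, 0], [0, 0, 0.02, 0], [0, 0, 0.01, 0], [0, 0, 0, 0], [0, 0, 0, 0], [0, 0, 0, 0]]
  ]
}}

```text
clock: 41.75
eef_pos: [0.4645, -0.0178, 0.0663]
tcp_rot: [2.554, 1.828, 0.001]
contact_force: [-0.5, 0.6, -3.2]
finger_gap: 0.0553
grip_force: 64.8
```

```bash
python3 - <<'E'
from h import *
go(.4646,-.017,.0658,-18.75)
force(161.25)
held()
E
```

```text
t 41.75 pos [ 0.4645 -0.0178  0.0663] yaw -18.81 tilt [ 1.0e-04  1.3e-03 -1.0e+00] gap 0.0553 F [-0.5  0.6 -3.2] grip 64.8
  shift [ 0.0027 -0.0005  0.0018] turn -0.0007
along [ 0.46 -2.94] [0.7 0.  0.6 0.5] [ 0.4642 -0.0177  0.0662] t 41.9
0.8 762 [535.6  54.3 134.7  57.8 -18.9] z 0.1017 slab 65.2 25.8
0.75 747 [544.6 -88.6 137.   59.1 -18.7] z 0.1015 slab -67.4 -28.3
0.72 463 [464.3 -26.8 131.   58.9  71.1] z 0.1024 slab -34.4 67.5
0.67 859 [610.6 -13.5 133.5  61.2  71.5] z 0.1014 slab 24.8 -66.9
```

{"fn": "step_arm", "kwargs": {
  "plan": [
    [[0, 0.0083, 0, 0], [0, 0, 0, 0], [0, 0, 0, 0], [0, 0, 0, 0]]
  ]
}}

```text
clock: 42.38
eef_pos: [0.4663, -0.0185, 0.0659]
tcp_rot: [-2.555, -1.828, 0.0]
contact_force: [0.5, 0.3, -3.3]
finger_gap: 0.0551
grip_force: 64.8
```

{"fn": "step_arm", "kwargs": {
  "plan": [
    [[0, 0.0033, 0, 0], [0, 0, 0, 0], [0, 0, 0, 0]]
  ]
}}

```text
clock: 42.63
eef_pos: [0.4673, -0.0188, 0.0659]
tcp_rot: [2.555, 1.829, 0.0]
contact_force: [-0.4, 0.3, -2.8]
finger_gap: 0.0552
grip_force: 64.8
```

```bash
python3 - <<'E'
from h import *
force(161.25)
E
```

```text
along [ 0.16 -3.12] [ 0.5  0.5 -0.1 -0.3] [ 0.4672 -0.0188  0.0659] t 42.7833
```

{"fn": "step_arm", "kwargs": {
  "plan": [
    [[0, 0.0033, 0, 0], [0, 0, 0, 0], [0, 0, 0, 0]]
  ]
}}

```text
clock: 43.08
eef_pos: [0.4682, -0.0191, 0.0659]
tcp_rot: [2.555, 1.828, 0.0]
contact_force: [1.1, -0.2, -3.1]
finger_gap: 0.0555
grip_force: 64.8
```

```bash
python3 - <<'E'
from h import *
force(161.25)
E
```

```text
along [-0.27 -3.32] [-1.1  0.3  0.2 -0.5] [ 0.4681 -0.0191  0.0659] t 43.2333
```

{"fn": "step_arm", "kwargs": {
  "plan": [
    [[0, 0.0033, 0, 0], [0, 0, 0, 0], [0, 0, 0, 0]]
  ]
}}

```text
clock: 43.53
eef_pos: [0.4691, -0.0194, 0.0659]
tcp_rot: [2.555, 1.828, 0.0]
contact_force: [0.2, -0.4, -4.6]
finger_gap: 0.0552
grip_force: 64.8
```

```bash
python3 - <<'E'
from h import *
force(161.25)
E
```

```text
along [-0.11 -3.3 ] [-0.3 -0.  -0.4  0.3] [ 0.4691 -0.0194  0.0659] t 43.6833
```

```bash
python3 - <<'E'
from h import *
held()
E
```

```text
0.94 711 [550.2 -85.4 129.4  65.3 -18.4] z 0.1015 slab -62.6 -32.6
0.87 490 [469.  -28.7 131.3  61.3  70.4] z 0.1026 slab -34.7 62.5
0.7 819 [612.  -14.2 132.3  60.   71.6] z 0.1018 slab 24.6 -68.4
```

{"fn": "step_arm", "kwargs": {
  "plan": [
    [[0, 0.0033, 0, 0], [0, 0, 0, 0], [0, 0, 0, 0]]
  ]
}}

```text
clock: 44.08
eef_pos: [0.4696, -0.0195, 0.0658]
tcp_rot: [-2.554, -1.828, 0.001]
contact_force: [-1.5, 1.0, -1.8]
finger_gap: 0.0555
grip_force: 64.9
```

```bash
python3 - <<'E'
from h import *
force(161.25)
E
```

```text
along [ 2.4  -2.39] [1.7 3.1 2.6 2.2] [ 0.4697 -0.0196  0.0658] t 44.2333
```

{"fn": "step_arm", "kwargs": {
  "plan": [
    [[0, -0.002, 0, 0], [0.007, 0, 0, 0], [0.007, 0, 0, 0], [0, 0, 0, 0], [0, 0, 0, 0], [0, 0, 0, 0]]
  ]
}}

```text
clock: 44.78
eef_pos: [0.4711, -0.0156, 0.066]
tcp_rot: [2.554, 1.828, 0.001]
contact_force: [0.5, -0.1, -3.3]
finger_gap: 0.0552
grip_force: 64.8
```

```bash
python3 - <<'E'
from h import *
force(251.25)
E
```

```text
along [ 0.04 -3.24] [-0.1  0.3  0.3 -0.3] [ 0.4709 -0.0156  0.0659] t 44.9333
```

{"fn": "step_arm", "kwargs": {
  "plan": [
    [[0.0033, 0, 0, 0], [0, 0, 0, 0], [0, 0, 0, 0]]
  ]
}}

```text
clock: 45.23
eef_pos: [0.4712, -0.0146, 0.0659]
tcp_rot: [2.555, 1.829, 0.0]
contact_force: [-0.4, -0.1, -3.0]
finger_gap: 0.0556
grip_force: 64.8
```

```bash
python3 - <<'E'
from h import *
force(251.25)
E
```

```text
along [-0.17 -2.98] [ 0.2 -0.5 -0.4 -0.1] [ 0.4711 -0.0146  0.0659] t 45.3833
```

{"fn": "step_arm", "kwargs": {
  "plan": [
    [[0.0033, 0, 0, 0], [0, 0, 0, 0], [0, 0, 0, 0]]
  ]
}}

```text
clock: 45.68
eef_pos: [0.4715, -0.0136, 0.0659]
tcp_rot: [-2.555, -1.829, -0.0]
contact_force: [0.3, 1.1, -3.1]
finger_gap: 0.0554
grip_force: 64.8
```

```bash
python3 - <<'E'
from h import *
force(251.25)
E
```

```text
along [-0.44 -3.19] [-1.1 -0.3  0.  -0.4] [ 0.4715 -0.0137  0.0659] t 45.8333
```

{"fn": "step_arm", "kwargs": {
  "plan": [
    [[0.0033, 0, 0, 0], [0, 0, 0, 0], [0, 0, 0, 0]]
  ]
}}

```text
clock: 46.13
eef_pos: [0.4716, -0.0127, 0.0659]
tcp_rot: [-2.554, -1.829, 0.0]
contact_force: [-0.9, -1.3, -3.0]
finger_gap: 0.0553
grip_force: 64.8
```

```bash
python3 - <<'E'
from h import *
force(251.25)
E
```

```text
along [ 1.19 -3.14] [1.5 1.3 0.3 1.6] [ 0.4717 -0.0128  0.0658] t 46.2833
```

{"fn": "step_arm", "kwargs": {
  "plan": [
    [[0.0025, 0, 0, 0], [0, 0, 0, 0], [0, 0, 0, 0]]
  ]
}}

```text
clock: 46.58
eef_pos: [0.4718, -0.0121, 0.0659]
tcp_rot: [-2.554, -1.829, 0.001]
contact_force: [-1.5, -2.2, -2.6]
finger_gap: 0.0554
grip_force: 64.7
```

```bash
python3 - <<'E'
from h import *
force(251.25)
held()
E
```

```text
along [ 2.19 -2.57] [2.6 2.1 2.2 2. ] [ 0.4718 -0.0121  0.0658] t 46.7333
0.85 811 [612.1 -11.8 128.9  59.2  71.8] z 0.1017 slab 26.9 -67.8
0.83 724 [548.4 -88.4 132.6  58.6 -18.6] z 0.1013 slab -66.0 -31.8
0.83 713 [537.2  54.7 128.1  58.4 -19.7] z 0.1017 slab 66.1 24.4
0.63 458 [473.3 -18.9 141.4  70.9  61. ] z 0.1024 slab -24.1 61.5
```

{"fn": "step_arm", "kwargs": {
  "plan": [
    [[-0.0005, 0.0007, 0.003, 0], [0, 0, 0.002, 0], [0, 0, 0, 0], [0, 0, 0, 0]]
  ]
}}

```text
clock: 47.22
eef_pos: [0.4724, -0.0122, 0.0649]
tcp_rot: [2.554, 1.828, 0.001]
contact_force: [-3.6, -0.4, 5.1]
finger_gap: 0.0553
grip_force: 65.4
```

{"fn": "step_arm", "kwargs": {
  "plan": [
    [[0, 0, 0, 0], [0, 0, 0, 0], [0, 0, 0, 0], [0, 0, 0, 0], [0, 0, -0.02, 0], [0, 0, -0.05, 0], [0, 0, -0.1, 0], [0, 0, -0.1, 0], [0, 0, -0.1, 0], [0, 0, -0.1, 0], [0, 0, -0.1, 0], [0, 0, -0.1, 0], [0, 0, 0, 0]]
  ],
  "jaw": 68
}}

```text
clock: 48.3
eef_pos: [0.4751, -0.0129, 0.2721]
tcp_rot: [2.547, 1.824, 0.012]
contact_force: [0.8, 0.1, 1.2]
finger_gap: 0.0683
grip_force: 0.0
```

{"fn": "step_arm", "kwargs": {
  "plan": [
    [[0.1, 0, 0, 0], [0.1, 0, 0, 0], [0.1, 0, 0, 0], [0.1, 0, 0, 0], [0.1, 0, 0, 0], [0.1, 0, 0, 0], [0.1, 0, 0, 0], [0.1, 0, 0, 0], [0.1, 0, 0, 0], [0.1, 0, 0, 0], [0, 0, 0, 0], [0, 0, 0, 0], [0, 0, 0, 0]]
  ]
}}

```text
clock: 49.38
eef_pos: [0.5685, 0.2714, 0.2649]
tcp_rot: [2.554, 1.829, -0.002]
contact_force: [-0.8, 0.1, -0.3]
finger_gap: 0.0679
grip_force: 0.0
```

```bash
python3 - <<'E'
from h import *
print(r.get_state()["eef_pos"],r.get_state()["clock"])
layer("top",np.array([534.2,-19.2,206,206,71.1]))
layer("scene",np.array([539.3,-15.7,206,206,71.4]))
p,_=r.snapshot("top"); q,_=r.snapshot("scene")
a=cv2.resize(p[170:300,220:420],(800,520),interpolation=cv2.INTER_CUBIC)[:, :400]
b=cv2.resize(q[140:260,170:340],(737,520),interpolation=cv2.INTER_CUBIC)[:,200:]
cv2.imwrite("pics/fin.png",np.hstack([a,b])[:, :800])
E
```

```text
[0.56848382 0.27141967 0.26494462] 49.3833
top slab [534.2 -19.2 206.  206.   71.1]
  carton slab xy 65.5 24.6 size [132.7  56.7] rel 1.3 mean 64.6 25.0
  carton slab xy 26.0 -67.1 size [129.3  57.5] rel -0.1 mean 25.0 -67.6
  carton slab xy -66.2 -31.6 size [131.4  57.6] rel -0.2 mean -66.9 -31.1
  carton slab xy -25.9 61.6 size [130.6  56.2] rel -0.4 mean -25.8 61.5
scene slab [539.3 -15.7 206.  206.   71.4]
  carton slab xy -67.0 -30.4 size [134.9  58.1] rel -1.2 mean -66.3 -32.1
  carton slab xy -25.4 60.5 size [131.4  60.8] rel 0.0 mean -23.9 61.0
  carton slab xy 66.4 25.8 size [133.   58.6] rel -0.4 mean 66.6 24.6
  carton slab xy 25.0 -67.2 size [131.8  60.7] rel 0.3 mean 26.6 -68.8
```

View pics/fin.png

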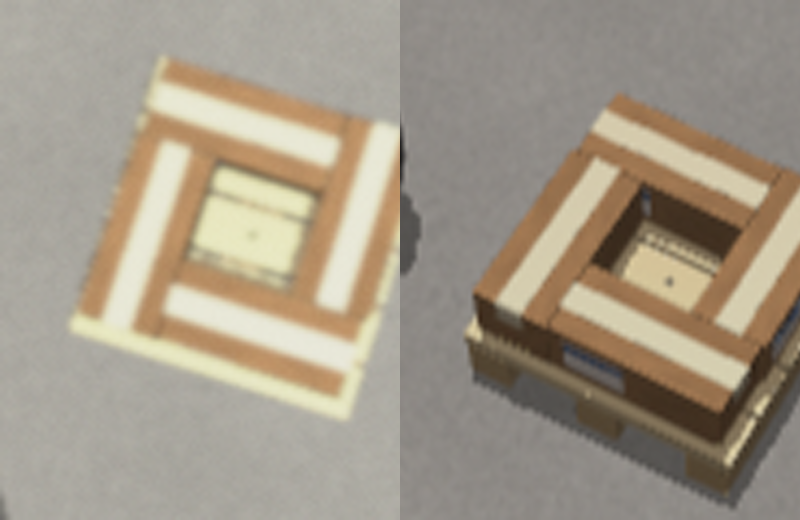

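```bash
python3 -c "
from bench import r
print(r.job_done())"
```

```text
the job is handed in; nothing more can be done
None
```

I've handed the job in at about 49 s on the robot's clock: the ear defenders hang over the middle of the rail, and the slab carries a tight, square four-carton pinwheel with no overhang. carton_1 stayed within about 1 mm of where it lay.

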